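# Park the desk camera and lock it with its pin

## Task

Park the little camera: push its carriage along the rails, away from the robot, all the way to the end stop. Then slide the red-knobbed locking pin along its guide, through the carriage's orange eyelet, until the knob is fully home against the guide. Leave the other things on the desk where they are.

Things in the scene. Friction and masses are not known exactly. Their poses are not given: they have to be found in the camera images.
- mount: the camera rail, fixed to the desk: a dark T-shaped base 10 mm high with two steel rails along its x (y = 52 and 88 mm, x = -150 to 50 mm, tops 22 mm high). Origin on the desk right below where the eyelet's centre is when the carriage is home; x along the rails to the end stop, y along the pin's way in, z up
- end_stop (a point): middle of the face of the black end stop at the rails' far end, 42 mm tall; the carriage's far face meets it when home. It is 36 mm along x and 70 mm along y from the mount's origin, 26 mm above the desk. Axes as the mount's
- guide_end (a point): where the knob comes to rest: on the pin's axis (45 mm up) at the entry of the aluminium guide, mount x = 0, y = -125 mm. From here the open-topped channel (18 mm wide inside, 34 outside, walls 47 mm high, floor 37) runs 113 mm to +y, up to 7 mm from the eyelet plate. Behind it (-y) lies a black knob rest 115 mm long, 26 wide, 27 mm high. Axes as the mount's
- carriage (a joint): position of the camera carriage on its rails, m, along the mount's +x: 0.10 = home at the end stop, less = nearer the robot. It stays where it is left; about 3 N pushes it. A black block 70 mm along x, 60 along y, 22 to 45 mm high, with a grey action camera on top (99 mm high)
- push_plate (a point): middle of the outer face of the orange upright push plate at the robot's end of the carriage; the face looks to the mount's -x, is 56 mm wide along y, 8 mm thick, 22 to 65 mm above the desk; this point is 45 mm up. Axes as the mount's
- eyelet (a point): centre of the hole in the carriage's orange eyelet: a plate 50 mm wide along x, 23 to 67 mm high, 10 mm thick along y (5 mm either side of this point), with a through hole of diameter 22 mm along the mount's y, its axis 45 mm above the desk. Axes as the mount's
- pin: the loose locking pin, lying in the guide: a steel rod of diameter 16 mm, 150 mm long along its +y, with a red knob of diameter 36 mm, 22 mm long, at its -y end. Origin on the axis at the knob's front face. It may roll about its y. Home: the knob's front touches the guide's end, the tip 25 mm past the eyelet's centre
- pin_tip (a point): centre of the pin's free end, which tapers from 16 to 8 mm diameter over the last 10 mm
- knob_back (a point): centre of the knob's flat back face, the place to push
- phone: a black smartphone lying flat, 150 x 72 x 9 mm, origin under its centre (leave alone)
- lens: a black camera lens standing on its end, diameter 68, 70 mm tall, origin under its centre (leave alone)
- camera_box: a blue and white camera carton, 170 x 120 x 60 mm, origin under its centre (leave alone)
- speaker: a round white speaker puck, diameter 100, 45 mm tall, origin under its centre (leave alone)
- mug: a blue mug, diameter 80, 90 mm tall, origin under its centre (leave alone)
- microphone: a black hand microphone lying on its side, 170 mm long along its x, 53 mm thick, origin on the desk under its middle (leave alone)
Not all that is in view belongs to the job. What is shaped like the pin but green or yellow is not meant.

How it is judged:
By the outcome, as a careful person would: the job done as asked, in the order asked, and still so for the second after the job is handed in, with the robot touching nothing.
It also fails if it takes over 43 s, if anything falls off the work surface, if the arm or the gripper's body presses on something with over 40 N, if the wrist force passes 120 N, or if a joint passes its speed limit or range.

## Robot

A 7-joint arm with a two-finger parallel gripper is mounted at the origin on the work surface. World frame = base frame: x ahead of the robot, y to its left, z up, the work surface at z = 0. Lengths are in m, angles in degrees, forces in N, time in s.
With the tool pointing down it reaches from about 0.425 to 0.925 m from the base axis. Payload 6.8 kg.
Tool frame: the origin (TCP) lies at the very end of the fingers, on their centre line; the grasp point (between the pads) lies bot.pinch_z behind it (bot.pinch_z is the distance from the TCP to the grasp point, in m); z points along the fingers, y is the direction in which the jaws open and shut (so a half turn about z gives the same grasp; the last joint's range is limited). The gripper opens to 85 mm and grips with 20 to 120 N. Pads are 22 mm wide; open, the fingers measure 114 mm over their backs; the gripper's body (76 mm by 85 mm) begins 54 mm behind the grasp point. The pads swing forward as they close: fully open they stand 13 mm farther back than shut.
Start: joints at [69.952, 27.33, 1.283, 89.118, -0.659, 63.558, -4.761], TCP at [0.162, -0.655, 0.231] pointing down, gripper open.
Joint ranges: [-169.35, 169.35], [-19.33, 120.38], [-80.79, 83.38], [13.8, 139.57], [-78.32, 258.32], [9.67, 109.79], [-169.56, 169.56]. Speed limits (degrees/s): [136.94, 136.94, 180, 180, 180, 180, 180].

## Interface

Orientations are given as a 3x3 rotation matrix whose columns are the frame's x, y, z axes.
In Python, from plant import bot gives the robot as it stands.
- The arm moves only by the shell command python3 -m jog 'ROWS' [FORCE]. ROWS is JSON, a list that holds one entry, the list of rows, each a list of 5 numbers: the shift along the tool's x, y, z in cm, then the turn about the tool's z in rad, then the opening, from 0 (shut) to 1 (fully open). In form: [[[dx, dy, dz, turn, claw], ...]]. A call has exactly 5 rows; each row shifts and turns the pose as measured when the row begins, along the tool's axes as they then stand; what a row does not reach is not made up. A row lasts 1/10 s, in which the tool goes at most 50 mm and 8.59 degrees, less where a joint would pass 70% of its speed; a pose out of reach is approached as far as the arm can. A call with a gripper value outside its range is refused whole. The fingers move at their own pace and stop on an object; FORCE is the grip in N (left out, the last holds). Time passes only in rows, so rows that do not move let the fingers close, or fill a call up. It gives the time, the measured TCP pose, the force and the opening at its end, in the units of the state.
- bot.observe(): the state, without advancing time (a new reading comes with each control period).
- bot.get_image(name): name is "side" or "top"; returns the picture (400x640x3 uint8, red, green, blue); there is no depth.
- bot.camera_info(name): a dict with "fx", "fy", "cx", "cy" (pixels), "pose" (4x4, takes a point from camera to world coordinates). Camera axes: x right, y down, z forward; pixel columns grow to the right and rows downward; lengths in m; the calibration is good to about 2 mm. A picture is of the moment at which its call begins. camera_info takes no time and is no camera call.
- bot.close_job(): hands the job in, once; it reports no verdict.
The state is a dict: "time_s": time; "joint_pos": joint angles; "joint_velocities": joint speeds; "tau": joint torques, N m; "ee_pos": TCP position; "tcp_rot": TCP orientation; "ft_force": force on the tool from outside, world axes, zero at the start; "torque": the same for the moment, N m; "opening": opening from 0.0 (shut) to 1.0 (fully open).
Only numpy, scipy, OpenCV 4.12 (cv2) and the standard library are available. Lean on these libraries where they do the work, as an engineer would, in place of code of your own. Each camera call takes 0.05 s, during which the arm holds its last target. There are 200 camera calls.

## Working session

There is one attempt and no reset: what is moved stays moved. The work goes in short steps, Python scripts to look and compute and a shell command to move; the robot and the scene stay as the last step left them, time stands still between calls to the robot, and variables do not carry over. Pictures are saved under pics/ and viewed, about 8 in all and at most 12, crops included, and the job is handed in when it is done.

```bash
mkdir -p pics; ls; python3 - <<'E'
from plant import bot
import cv2,numpy as np
for n in("top","side"):
    cv2.imwrite(f"pics/{n}0.png",bot.get_image(n)[...,::-1])
    c=bot.camera_info(n);print(n,c["fx"],c["fy"],c["cx"],c["cy"]);print(np.round(c["pose"],3))
s=bot.observe();print(s["ee_pos"],np.round(s["tcp_rot"],3),bot.pinch_z,s["time_s"])
E
```

```text
pics
top 430.9638113734712 430.9638113734712 317.3389383249124 198.81666170868718
[[-0.053 -0.979  0.198  0.296]
 [-0.999  0.051 -0.014  0.025]
 [ 0.004 -0.199 -0.98   1.519]
 [ 0.     0.     0.     1.   ]]
side 449.6933880125437 449.6933880125437 319.1917047576159 199.9911339827755
[[-0.952 -0.171  0.253  0.234]
 [-0.305  0.542 -0.783  1.113]
 [-0.003 -0.823 -0.568  0.866]
 [ 0.     0.     0.     1.   ]]
[ 0.16147283 -0.65483748  0.23040793] [[ 0.971  0.239 -0.001]
 [ 0.239 -0.971  0.002]
 [-0.    -0.002 -1.   ]] 0.0187 0.1
```

View pics/top0.png

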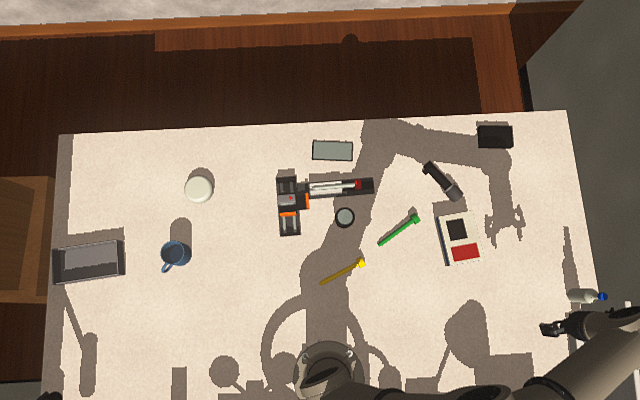

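View pics/side0.png

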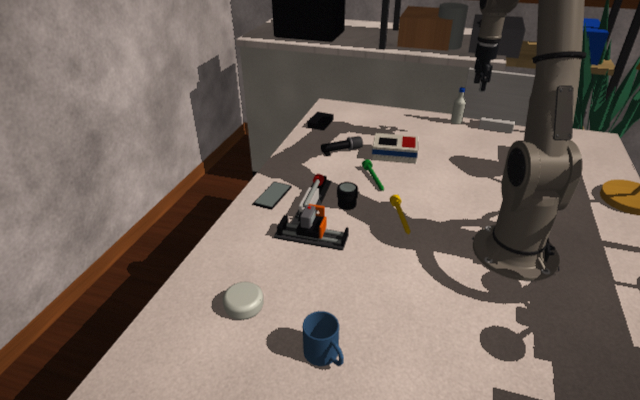

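The top view shows the mount at about (290,205), the red knob near (358,184), the orange plate at about (289,212) and the lens at (345,217). I'll zoom in for measurements.

```bash
cat > h.py <<'E'
import numpy as np
from plant import bot
def ray(n,u,v,z):
    c=bot.camera_info(n);P=np.array(c["pose"])
    d=P[:3,:3]@np.array([(u-c["cx"])/c["fx"],(v-c["cy"])/c["fy"],1]);o=P[:3,3]
    return o+d*(z-o[2])/d[2]
def proj(n,p):
    c=bot.camera_info(n);P=np.linalg.inv(c["pose"]);q=P[:3,:3]@np.asarray(p)+P[:3,3]
    return np.array([c["fx"]*q[0]/q[2]+c["cx"],c["fy"]*q[1]/q[2]+c["cy"]])
E
python3 - <<'E'
import cv2
a=cv2.imread("pics/top0.png")[165:245,265:385];b=cv2.imread("pics/side0.png")[165:255,265:365]
cv2.imwrite("pics/topc.png",cv2.resize(a,None,fx=6.5,fy=6.5,interpolation=cv2.INTER_CUBIC))
cv2.imwrite("pics/sidec.png",cv2.resize(b,None,fx=6.5,fy=6.5,interpolation=cv2.INTER_CUBIC))
E
```

```text
(no output)
```

View pics/topc.png

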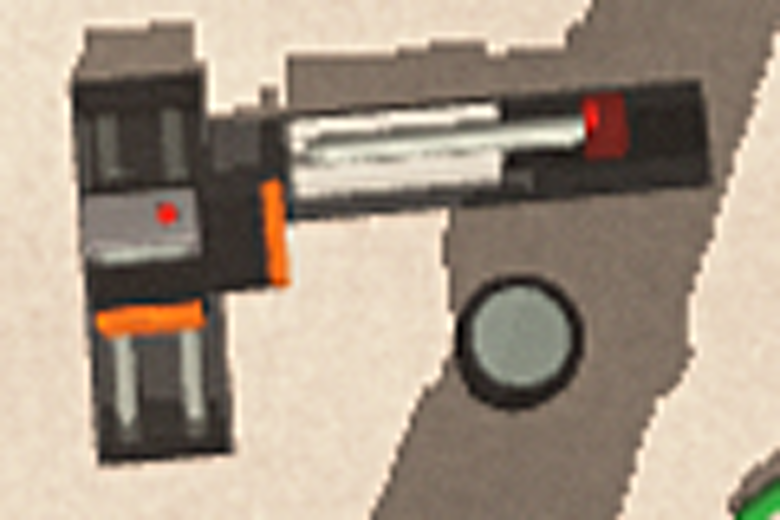

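View pics/sidec.png

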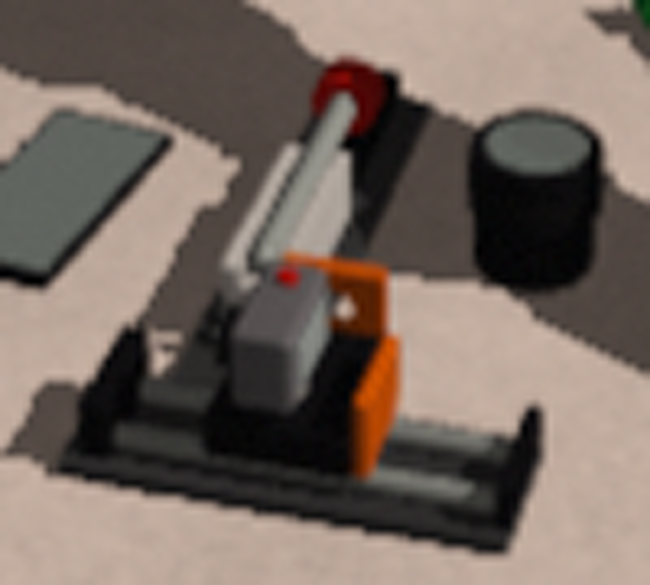

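Top crop: the push plate's top edge runs (97,315)–(205,303), the eyelet plate is at about (275,182–285), the guide runs (290,120)–(500,103), and the knob is at (585–627,127). The pin tip is at about (305,152), short of the eyelet. In the side crop the near end of the rails also has an end plate. I'll fit the layout to these points.

```bash
cat > fit.py <<'E'
from h import *
from scipy.optimize import least_squares
T=lambda U,V:((U+.5)/6.5-.5+265,(V+.5)/6.5-.5+165)
f=lambda s,q,p:[
("top",T(500,103),(17,-125,47)),("top",T(290,120),(17,-12,47)),
("top",T(262,181),(25+s,5,67)),("top",T(284,180),(25+s,-5,67)),
("top",T(97,315),(q+8+s,98,65)),("top",T(205,303),(q+8+s,42,65)),
("top",T(585,130),(0,p,45)),("top",T(627,125),(0,p-22,45)),("top",T(305,152),(0,p+148,45)),
("side",T(343,308),(s,5,45)),("side",T(398,338),(q+s,42,65)),("side",T(360,475),(q+s,98,22)),
("side",T(356,388),(q+s,98,65)),("side",T(387,268),(s-25,5,67)),("side",T(283,255),(s+25,5,67)),
("side",T(350,97),(0,p,45))]
def W(v,m):
    c,s=np.cos(v[2]),np.sin(v[2]);m=np.array(m)/1e3
    return [v[0]+c*m[0]-s*m[1],v[1]+s*m[0]+c*m[1],m[2]]
def res(v):
    return np.concatenate([proj(n,W(v,m))-uv for n,uv,m in f(v[3]*1e3,v[4]*1e3,v[5]*1e3)])
if __name__=="__main__":
    r=least_squares(res,[.55,.1,0,-.05,-.04,-.15],loss="soft_l1");v=r.x
    print("X,Y,yawdeg,s,q,p",np.round([v[0],v[1],np.degrees(v[2]),*v[3:]],4));print(np.round(res(v).reshape(-1,2),1).tolist())
    for n,m in dict(push=(1e3*(v[3]+v[4]),70,45),push_home=(1e3*v[4],70,45),knobback=(0,1e3*v[5]-22,45),knobback_home=(0,-147,45),nearend=(-150,70,42),farstop=(36,70,26)).items(): print(n,np.round(W(v,m),4))
    print("lens",ray("top",*T(520,332),.07))
    np.save("v.npy",v)
E
python3 fit.py
```

```text
X,Y,yawdeg,s,q,p [ 0.6344  0.0392  1.483  -0.0456 -0.041  -0.1694]
[[0.1, 0.2], [0.4, 0.1], [0.5, 0.3], [-0.0, 0.2], [0.0, -1.6], [-0.3, -1.0], [-0.0, -0.1], [-0.2, 0.2], [1.1, -0.2], [-1.1, -0.4], [-0.0, -1.2], [0.6, 0.3], [1.2, 2.2], [-0.1, 1.2], [0.3, 0.6], [-0.4, 1.1]]
push [0.546  0.1069 0.045 ]
push_home [0.5916 0.1081 0.045 ]
knobback [ 0.6394 -0.1522  0.045 ]
knobback_home [ 0.6382 -0.1078  0.045 ]
nearend [0.4827 0.1052 0.042 ]
farstop [0.6686 0.1101 0.026 ]
lens [ 0.5261315  -0.08591981  0.07      ]
```

The fit is consistent: residuals are about 1 px and the sizes match. The carriage is 46 mm short of home and the pin 44 mm short. I'll swing around with the fingers shut.

```bash
python3 -m jog '[[[3.9,-2.5,0,0,0],[3.9,-2.5,0,0,0],[3.9,-2.5,0,0,0],[3.9,-2.5,0,0,0],[3.9,-2.5,0,0,0]]]' 40; python3 -m jog '[[[3.9,-2.5,0,0,0],[3.9,-2.5,0,0,0],[3.9,-2.5,0,0,0],[3.9,-2.5,0,0.1,0],[3.9,-2.5,0,0.1,0]]]'
```

```text
time_s: 0.6
ee_pos: [0.3173, -0.4869, 0.227]
tcp_rot: [[0.975, 0.224, -0.007], [0.224, -0.975, 0.002], [-0.006, -0.003, -1.0]]
ft_force: [0.9, 0.8, 0.6]
opening: 0.144
time_s: 1.1
ee_pos: [0.4863, -0.3163, 0.2249]
tcp_rot: [[1.0, 0.02, -0.009], [0.02, -1.0, 0.003], [-0.009, -0.003, -1.0]]
ft_force: [-0.4, -0.8, -0.4]
opening: 0.0
```

```bash
python3 -m jog '[[[0.3,-4.7,0,0,0],[0.3,-4.7,0,0,0],[0.3,-4.7,0,0,0],[0.3,-4.7,0,0,0],[0.3,-4.7,0,0,0]]]'; python3 -m jog '[[[0.3,-4.7,0,0,0],[0.3,-4.7,0,0,0],[0.3,-4.7,1,0,0],[0.3,-4,2,0,0],[0.3,-2,2,0,0]]]'
```

```text
time_s: 1.6
ee_pos: [0.5004, -0.0719, 0.2238]
tcp_rot: [[1.0, 0.018, -0.009], [0.018, -1.0, 0.004], [-0.009, -0.004, -1.0]]
ft_force: [0.3, 0.2, 0.3]
opening: -0.001
time_s: 2.1
ee_pos: [0.5109, 0.1427, 0.1757]
tcp_rot: [[1.0, 0.023, -0.003], [0.023, -1.0, 0.007], [-0.003, -0.007, -1.0]]
ft_force: [0.5, -0.7, 0.5]
opening: 0.0
```

```bash
python3 -m jog '[[[0.3,2.5,1,0,0],[0,1.1,2,0,0],[0,0,2.5,0,0],[0,0,2,0,0],[0,0,0,0,0]]]'; python3 - <<'E'
from plant import bot
import cv2
a=bot.get_image("side")[...,::-1][150:260,240:380];b=bot.get_image("top")[...,::-1][155:265,245:385]
cv2.imwrite("pics/c1.png",cv2.resize(cv2.hconcat([a,b]),None,fx=2.85*1,fy=2.85,interpolation=cv2.INTER_CUBIC))
E
```

```text
time_s: 2.6
ee_pos: [0.5116, 0.1125, 0.0945]
tcp_rot: [[0.999, 0.034, -0.009], [0.034, -0.999, 0.008], [-0.008, -0.008, -1.0]]
ft_force: [0.2, -0.4, 0.2]
opening: -0.0
```

View pics/c1.png

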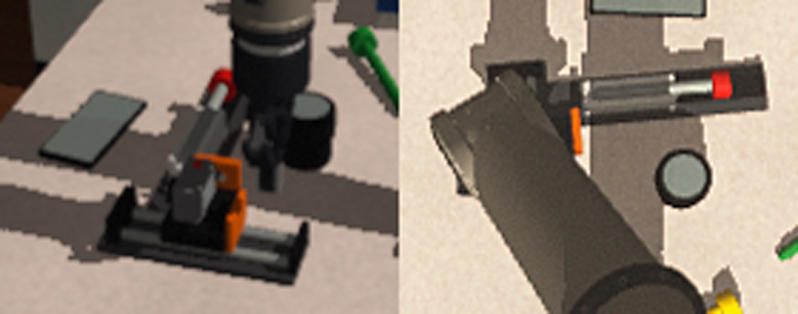

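The fingers (side view, (272,185)) hang above the gap between the orange plate and the near end. I'll lower them and push gently.

```bash
python3 -m jog '[[[0,0.3,2.3,0,0],[0,0.3,2.3,0.02,0],[0,0,0,0,0],[1,0,0,0,0],[1,0,0,0,0]]]';python3 -m jog '[[[1,0,0,0,0],[1,0,0,0,0],[1,0,0,0,0],[0,0,0,0,0],[0,0,0,0,0]]]'
```

```text
time_s: 3.2
ee_pos: [0.5382, 0.1097, 0.057]
tcp_rot: [[1.0, 0.015, 0.004], [0.015, -1.0, 0.011], [0.004, -0.011, -1.0]]
ft_force: [-2.4, -0.9, -1.8]
opening: -0.002
time_s: 3.7
ee_pos: [0.5729, 0.1106, 0.0592]
tcp_rot: [[1.0, 0.015, 0.005], [0.015, -1.0, 0.012], [0.006, -0.012, -1.0]]
ft_force: [-2.4, 0.5, -1.1]
opening: 0.001
```

```bash
python3 -m jog '[[[0,0,0.7,0,0],[0.5,0,0.4,0,0],[0.5,0,0.1,0,0],[0.5,0,0,0,0],[0,0,0,0,0]]]';python3 -m jog '[[[0.5,0,0,0,0],[0.5,0,0,0,0],[0.5,0,0,0,0],[0,0,0,0,0],[0,0,0,0,0]]]'
```

```text
time_s: 4.2
ee_pos: [0.5769, 0.112, 0.0448]
tcp_rot: [[1.0, 0.019, -0.016], [0.019, -1.0, 0.008], [-0.016, -0.008, -1.0]]
ft_force: [0.3, -1.0, 0.3]
opening: -0.001
time_s: 4.7
ee_pos: [0.5766, 0.1125, 0.0419]
tcp_rot: [[0.999, 0.023, -0.047], [0.023, -1.0, 0.001], [-0.047, -0.002, -0.999]]
ft_force: [-2.4, 0.2, 0.9]
opening: 0.003
```

```bash
python3 -m jog '[[[1,0,-0.2,0,0],[1,0,0,0,0],[1,0,0,0,0],[1,0,0,0,0],[0.5,0,0,0,0]]]'; python3 -c "
from plant import bot
import numpy as np
s=bot.observe();print(np.round(s['joint_pos'],1),np.round(s['torque'],2),s['ft_force'])"
```

```text
time_s: 5.2
ee_pos: [0.574, 0.1125, 0.0371]
tcp_rot: [[0.989, 0.032, -0.144], [0.03, -0.999, -0.021], [-0.145, 0.017, -0.989]]
ft_force: [-10.6, -1.7, 12.5]
opening: 0.0
[  -4.    37.8  -17.1  102.1   11.7   50.3 -114.9] [-0.31  2.19 -0.06] [-10.63848653  -1.67368393  12.51315601]
```

The tip stopped near the expected home position and the force is rising, so the carriage is probably home. I'll relax, back off, rise and look.

```bash
python3 -m jog '[[[-1.5,0,0,0,0],[-1.5,0,-1,0,0],[0,0,-3,0,0],[0,0,-4,0,0],[0,1,-4,0,0]]]';python3 -m jog '[[[-1,3.5,-3,0,0],[-1,4.5,-1,0,0],[-1,4.5,0,0,0],[0,4.5,0,0,0],[0,4.5,0,0,0]]]'; python3 - <<'E'
from plant import bot
import cv2
a=bot.get_image("side")[...,::-1][165:255,265:365];b=bot.get_image("top")[...,::-1][165:255,265:365]
cv2.imwrite("pics/c2.png",cv2.resize(cv2.hconcat([a,b]),None,fx=4,fy=4,interpolation=cv2.INTER_CUBIC))
E
```

```text
time_s: 5.7
ee_pos: [0.5612, 0.1044, 0.1584]
tcp_rot: [[0.988, 0.034, -0.148], [0.031, -0.999, -0.022], [-0.149, 0.017, -0.989]]
ft_force: [0.9, 0.0, -0.3]
opening: -0.003
time_s: 6.2
ee_pos: [0.5572, -0.1106, 0.2168]
tcp_rot: [[0.992, 0.044, -0.118], [0.043, -0.999, -0.018], [-0.119, 0.013, -0.993]]
ft_force: [0.2, 0.9, -0.2]
opening: 0.002
```

View pics/c2.png

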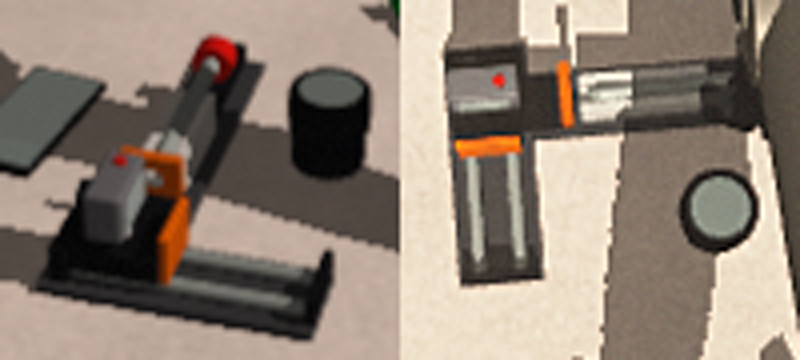

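The carriage now sits against the end stop (side view (60,240)) and moved about 43 mm, close to the 46 mm predicted. It also held against a push of more than 10 N. Next I'll position behind the knob.

```bash
python3 -c "
from fit import *
v=np.load('v.npy');print(proj('top',W(v,(25,5,67))),'seen 304.7 180.4',proj('top',W(v,(v[4]*1e3+8,98,65))),'seen 278.8 200.5')"
python3 -m jog '[[[3.3,3,-0.3,0,0],[3.3,3,-0.3,0,0],[3.3,3,-0.3,0,0],[0,0,3,0,0],[0,0,4,0,0]]]'
```

```text
[304.4031595  179.87883849] seen 304.7 180.4 [278.70203174 198.39492705] seen 278.8 200.5
time_s: 6.8
ee_pos: [0.6622, -0.214, 0.1508]
tcp_rot: [[0.995, 0.027, -0.096], [0.024, -0.999, -0.028], [-0.097, 0.026, -0.995]]
ft_force: [-0.1, 0.1, -0.2]
opening: 0.0
```

```bash
python3 -m jog '[[[-0.6,0,4,0,0],[-0.6,0,4,0,0],[0,0,2,0,0],[0,0,0,0,0],[0,0,0,0,0]]]';  python3 - <<'E'
from plant import bot
import cv2
a=bot.get_image("side")[...,::-1][145:235,265:365];b=bot.get_image("top")[...,::-1][155:245,285:385]
cv2.imwrite("pics/c3.png",cv2.resize(cv2.hconcat([a,b]),None,fx=4,fy=4,interpolation=cv2.INTER_CUBIC))
E
```

```text
time_s: 7.3
ee_pos: [0.6421, -0.2206, 0.0438]
tcp_rot: [[0.995, 0.023, -0.094], [0.021, -0.999, -0.03], [-0.094, 0.028, -0.995]]
ft_force: [-0.4, -0.7, 0.4]
opening: -0.001
```

View pics/c3.png

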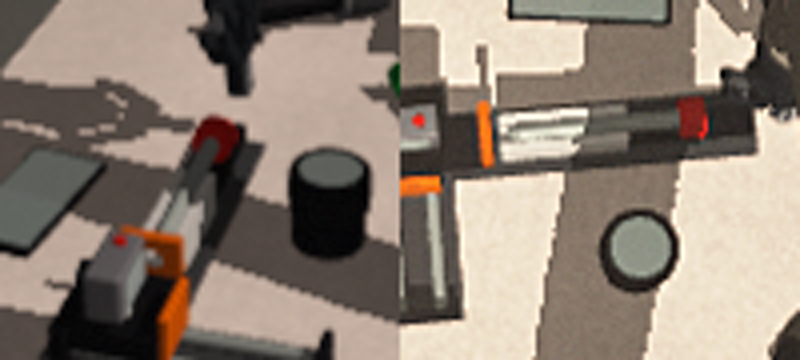

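```bash
python3 -c "
from h import *
s=bot.observe();p=s['ee_pos'];print(p)
for n in('side','top'):
  for z in (0,.03): print(n,proj(n,p-s['tcp_rot']@np.array([0,0,z])))
print('seen side tip 324.5 168; top 368.7 175; knob top', proj('top',[.6394,-.1522,.045]))
print(ray('side',324.5,168,.044),ray('top',368.7,175,.044))"
```

```text
[ 0.64256938 -0.22046482  0.04468106]
side [324.70729383 167.7178687 ]
side [323.91842189 160.46352326]
top [380.05908914 182.20207917]
top [380.99564338 179.38877471]
seen side tip 324.5 168; top 368.7 175; knob top [360.79990657 184.0410214 ]
[ 0.64302987 -0.21944505  0.044     ] [ 0.67092412 -0.18261398  0.044     ]
```

The tip agrees with the side view to 1 mm and sits behind the knob, in line with it. Now I'll push along +y.

```bash
python3 -m jog '[[[0,-2,0,0,0],[0,-1.5,0,0,0],[0,-1,0,0,0],[0,-1,0,0,0],[0,-1,0,0,0]]]';python3 -m jog '[[[0,-1,0,0,0],[0,-1,0,0,0],[0,-1,0,0,0],[0,0,0,0,0],[0,0,0,0,0]]]'
```

```text
time_s: 7.9
ee_pos: [0.645, -0.1502, 0.0479]
tcp_rot: [[0.996, 0.024, -0.083], [0.021, -0.999, -0.032], [-0.084, 0.03, -0.996]]
ft_force: [0.5, -0.7, -0.4]
opening: -0.001
time_s: 8.4
ee_pos: [0.6446, -0.1188, 0.0478]
tcp_rot: [[0.996, 0.024, -0.082], [0.021, -0.999, -0.036], [-0.083, 0.034, -0.996]]
ft_force: [0.0, -2.2, 0.5]
opening: -0.002
```

```bash
python3 -m jog '[[[-0.3,-0.8,0.3,0,0],[0,-0.8,0.2,0,0],[0,-0.8,0,0,0],[0,-0.8,0,0,0],[0,0,0,0,0]]]';python3 - <<'E'
from plant import bot
import cv2
a=bot.get_image("side")[...,::-1][145:235,265:365];b=bot.get_image("top")[...,::-1][155:245,285:385]
cv2.imwrite("pics/c4.png",cv2.resize(cv2.hconcat([a,b]),None,fx=4,fy=4,interpolation=cv2.INTER_CUBIC))
E
```

```text
time_s: 8.9
ee_pos: [0.6444, -0.1207, 0.0484]
tcp_rot: [[0.997, 0.002, -0.071], [-0.004, -0.997, -0.073], [-0.071, 0.073, -0.995]]
ft_force: [-0.0, 0.6, 0.1]
opening: -0.003
```

View pics/c4.png

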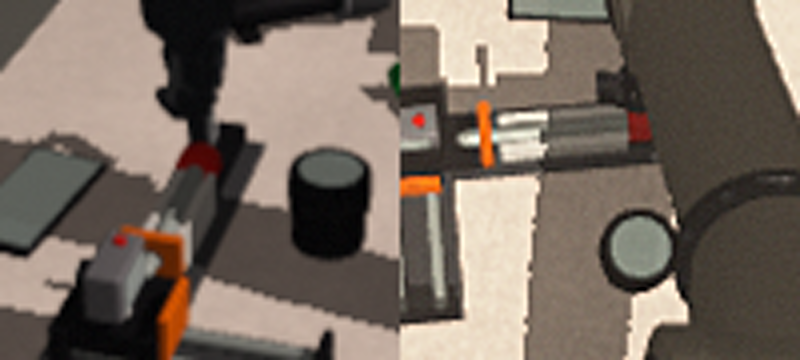

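The pin has passed through the eyelet (tip at (460,138)) and the knob meets the guide end at (630,128). One firmer push to seat it, then I'll retreat and check.

```bash
python3 -m jog '[[[0,-1,0,0,0],[0,-1,0,0,0],[0,-1,0,0,0],[0,0,0,0,0],[0,0,0,0,0]]]';python3 -m jog '[[[0,2,0,0,0],[0,3,0,0,0],[0,2,-3,0,0],[0,2,-4,0,0],[0,3,-4,0,0]]]';python3 -m jog '[[[0,4.5,-1,0,0],[0,4.5,0,0,0],[0,4.5,0,0,0],[0,0,0,0,0],[0,0,0,0,0]]]';python3 - <<'E'
from plant import bot
import cv2
a=bot.get_image("side")[...,::-1][155:255,265:365];b=bot.get_image("top")[...,::-1][155:255,265:365]
cv2.imwrite("pics/c5.png",cv2.resize(cv2.hconcat([a,b]),None,fx=4,fy=4,interpolation=cv2.INTER_CUBIC))
E
```

```text
time_s: 9.5
ee_pos: [0.6438, -0.1207, 0.0487]
tcp_rot: [[0.997, -0.015, -0.072], [-0.023, -0.994, -0.106], [-0.07, 0.107, -0.992]]
ft_force: [-1.1, 1.2, 0.4]
opening: 0.002
time_s: 10.0
ee_pos: [0.6478, -0.2119, 0.1629]
tcp_rot: [[0.996, 0.006, -0.086], [-0.001, -0.996, -0.086], [-0.086, 0.086, -0.993]]
ft_force: [0.9, -0.8, 0.1]
opening: -0.002
time_s: 10.5
ee_pos: [0.6574, -0.342, 0.1919]
tcp_rot: [[0.997, 0.015, -0.07], [0.009, -0.997, -0.079], [-0.071, 0.078, -0.994]]
ft_force: [-0.1, 0.9, -0.1]
opening: 0.002
```

View pics/c5.png

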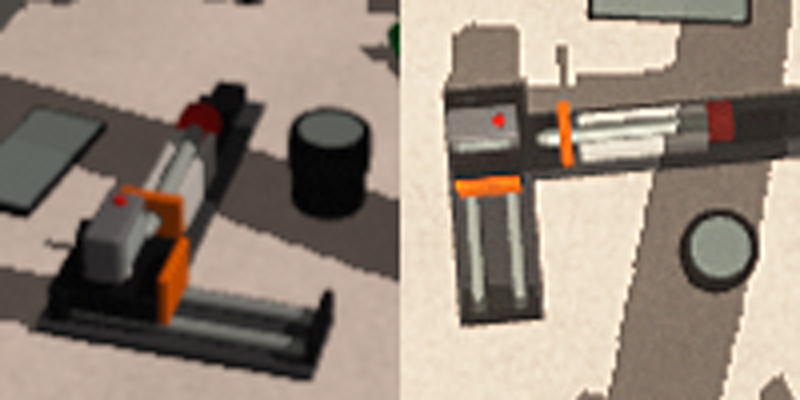

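```bash
python3 -c "
from fit import *
v=np.load('v.npy')
for y in(-125,-147,25): print(y,proj('top',W(v,(0,y,45))))
print('seen knob front 342, back 348.4, tip 299.2'); print(bot.observe()['time_s'])
bot.close_job()"
```

```text
-125 [341.99219012 185.48135327]
-147 [348.22601354 185.00553692]
25 [299.39455216 188.7327531 ]
seen knob front 342, back 348.4, tip 299.2
10.6
the job is handed in; nothing more can be done
```

The carriage is at the end stop and the locking pin is through the orange eyelet with its knob against the guide. I handed the job in at 10.6 s, with the gripper well clear of everything.

- **Carriage:** I pushed it with the fingers shut. It stopped close to the predicted home position and held against a push of more than 10 N. In the pictures the eyelet sits about 0.5 px (2 mm) short of where home should appear. The push plate is about 2 px off, but it was already 1.6 px off in the first fit. Both differences are within the measuring error.
- **Pin:** I pushed the knob until the tool stopped moving, then pushed once more with no further travel. In the last picture, the columns for the knob's front and back and the pin tip match the predicted home position within 0.2 px (under 1 mm).
- **Tool tilt:** the tool tilted up to about 8° while pressing against the stops. The wrist force at the end of each move stayed below about 17 N.
- **Other objects:** I never steered the arm into them. The phone and lens look unmoved in the last picture, but I took no final look at the rest.

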